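# Fit the teal tier on the cake stand

## Task

Put the cake stand together: pick up the teal tier, lower it level over the stand's upright steel rod, and bring it gently all the way down onto the steel shoulder before letting go, without dropping it down the rod. Leave the stand standing and the yellow tier where it is.

Things in the scene. Friction and masses are not known exactly. Their poses are not given: they have to be found in the camera images.
- stand: Cake stand, loose, 1.8 kg. Round white marble base 200 mm across, 20 mm thick; a steel column on it carries a flat round steel shoulder 60 mm across, its top 70 mm above the worktop; from there a plain steel rod 12 mm thick rises to a domed tip 165 mm above the worktop. Origin: centre of the underside; z up, along the rod.
- teal_tier: Teal round plate, 150 mm across, 8 mm thick, white squares near its edge, 0.3 kg, flat on the worktop. Rigid white sleeve at its centre, 40 mm outside diameter, ending 80 mm above the underside: grip near its top. A straight 30 mm hole runs through both. Home, it rests on the shoulder and the rod stands 15 mm above the sleeve. Origin: centre of the underside; z up, along the hole.
- yellow_tier: Yellow round tier plate, otherwise the same as the teal one (150 mm across, sleeve 40 mm thick and 80 mm high). Not wanted; leave it. Origin: centre of the underside; z is up.
Mind the look-alikes: they are no part of the job. There is more than one size of the teal_tier; the one meant has the size given above.

How it is judged:
By the outcome, as a careful person would: the job done as asked, in the order asked, and still so for the second after the job is handed in, with the robot touching nothing.
It also fails if it takes over 48 s, if anything falls off the work surface, if the arm or the gripper's body presses on something with over 40 N, if the wrist force passes 120 N, or if a joint passes its speed limit or range.

## Robot

A 7-joint arm with a two-finger parallel gripper is mounted at the origin on the work surface. World frame = base frame: x ahead of the robot, y to its left, z up, the work surface at z = 0. Lengths are in m, angles in rad, forces in N, time in s.
With the tool pointing down it reaches from about 0.425 to 1.025 m from the base axis. Payload 9.4 kg.
Tool frame: the origin (TCP) lies at the very end of the fingers, on their centre line; the grasp point (between the pads) lies 19 mm behind it; z points along the fingers, y is the line along which they close (so a half turn about z gives the same grasp; the last joint's range is limited). The gripper opens to 93 mm and grips with 3 to 60 N. Pads are 15 mm wide; open, the fingers measure 128 mm over their backs; the gripper's body (75 mm by 188 mm) begins 65 mm behind the grasp point.
Start: joints at [1.218, 0.599, -0.003, 1.599, 0.002, 0.943, -0.08], TCP at [0.197, -0.698, 0.219] pointing down, gripper open.
Joint ranges: [-2.57, 2.57], [-0.35, 1.97], [-1.29, 1.29], [0.11, 2.56], [-1.05, 4.19], [0.11, 1.86], [-2.63, 2.63]. Speed limits (rad/s): [2.22, 2.22, 3.01, 3.01, 3.14, 3.14, 3.14].

## Interface

Orientations are given as a unit quaternion [w, x, y, z].
In Python, from plant import readout, grab_frame, env, recognise, tip_of gives the robot as it stands.
- The arm moves only by the tool arm_command, never from a script. Its argument "deltas" is a list of rows, each an object of numbers: "dx", "dy", "dz": the shift along the tool's x, y, z in units of 0.03 m (1.0 is 0.03 m); "spin": the turn about the tool's z in units of 4 degrees (1.0 is 4 degrees); "claw": the closure, from -1 (fully open) to 1 (shut). In form: [{"dx": .., "dy": .., "dz": .., "spin": .., "claw": ..}, ...]. A call has 1 to 12 rows; each row shifts and turns the commanded pose from where the row before left it, along the tool's axes as they then stand; what a row does not reach is not made up. A row lasts 1/12 s, in which the tool goes at most 41.7 mm and 7.16 degrees, less where a joint would pass 70% of its speed; a pose out of reach is approached as far as the arm can. A call with a number of a shift or a turn outside -1 to 1 is refused whole. A call with a gripper value outside its range is refused whole. The fingers move at their own pace and stop on an object; "grip_force" is the grip in N (left out, the last holds). Time passes only in rows, so rows that do not move let the fingers close. It gives the time, the measured TCP pose, the force, the opening and the grip force at its end, in the units of the state.
- readout.sense(): the state, without advancing time (a new reading comes with each control period).
- grab_frame(name): name is "side" or "top"; returns a dict with "pixels" (384x512x3 uint8, red, green, blue), "camera_matrix" (3x3 intrinsics, pixels), "eye" and "attitude" of the camera in the world. Camera axes: x right, y down, z forward; pixel columns grow to the right and rows downward; lengths in m; the calibration is good to about 2 mm. A picture is of the moment at which its call begins. There is no depth.
- env.finish_job(): hands the job in; it is judged then, once.
Trained networks look in the newest picture that a camera, given by its name, has taken for a name from the list of things; names that differ only in an ending like _2 or _b are one class to them, and where a whole thing is asked for, a point or a joint stands for the part that bears it (a point fixed in the world has none). Each returns a list of dicts, best first, with "p" (0 to 1); they miss things now and then, are a little off and sometimes report something else, mostly with a low value. They report only what shows in the picture. A call takes as long as a camera call. They do not tell look-alikes from the thing itself.
- recognise(target, camera): "point" ([x, y, z] in m, in the coordinates of the camera as it stood for that picture, good to about 4 mm: the middle of the surface that is visible of it).
- tip_of(target, camera): "point" ([x, y, z] in m, in the coordinates of the camera as it stood for that picture, good to about 4 mm: a listed point, or the origin of a listed thing).
The state is a dict: "t": time; "joint_positions": joint angles; "joint_vel": joint speeds; "tau": joint torques, N m; "position": TCP position; "orientation": TCP orientation; "ft_force": force on the tool from outside, world axes, zero at the start; "torque": the same for the moment, N m; "width": finger opening in m; "finger_force": force on a finger pad.
Only numpy, scipy, OpenCV 4.12 (cv2) and the standard library are available. Lean on these libraries where they do the work, as an engineer would, in place of code of your own. Each camera call takes 0.05 s, during which the arm holds its last target. There are 200 camera calls.

## Working session

There is one attempt and no reset: what is moved stays moved. The work goes in short steps, Python scripts to look and compute and a tool call to move; the robot and the scene stay as the last step left them, time stands still between calls to the robot, and variables do not carry over. Pictures are saved under pics/ and viewed, at most 10 in all, crops included, and the job is handed in when it is done.

Besides the shell and the picture viewer there is one more tool, called as name(argument=value, ...), one argument or row to a line, values as JSON. arm_command: Moves the arm, as the interface text tells. Shifts and turns lie within -1 to 1; 1 stands for 0.03 m of shift or 4 degrees of turn. Its arguments: {"type":"object","properties":{"deltas":{"type":"array","items":{"type":"object","properties":{"dx":{"type":"number"},"dy":{"type":"number"},"dz":{"type":"number"},"spin":{"type":"number"},"claw":{"type":"number"}}}},"grip_force":{"type":"number"}},"required":["deltas"]}

```bash
mkdir -p pics
cat > h.py <<'E'
import numpy as np, cv2
from plant import readout, grab_frame, env, recognise, tip_of
from scipy.spatial.transform import Rotation as R
def rot(a):
    a=np.array(a,float)
    return a if a.shape==(3,3) else R.from_quat(a[[1,2,3,0]]).as_matrix()
def world(f,p): return rot(f["attitude"])@np.array(p)+np.array(f["eye"])
def ray(f,u,v,z):
    d=rot(f["attitude"])@np.linalg.solve(np.array(f["camera_matrix"]),[u,v,1.]); e=np.array(f["eye"])
    return e+d*(z-e[2])/d[2]
def pix(f,P):
    c=np.array(f["camera_matrix"])@(rot(f["attitude"]).T@(np.array(P)-np.array(f["eye"]))); return c[:2]/c[2]
def save(n,im): cv2.imwrite("pics/"+n,im[:,:,::-1])
E
python3 - <<'E'
from h import *
np.set_printoptions(precision=4,suppress=True)
ims=[]
for c in("top","side"):
    f=grab_frame(c); ims.append(f["pixels"]); print(c,f["eye"],f["attitude"],np.array(f["camera_matrix"]).tolist())
    for t in("teal_tier","yellow_tier","stand"):
        for fn in(recognise,tip_of):
            for r in fn(t,c): 
                w=world(f,r["point"]); print(t,fn.__name__,round(r["p"],2),w,pix(f,w))
    save(c+"0.png",cv2.resize(f["pixels"],(768,576)))
print(readout.sense())
E
```

```text
top [ 0.2945 -0.0354  1.4161] [ 0.03   -0.7005  0.7118 -0.0428] [[454.5986438823864, 0.0, 255.4111058396635], [0.0, 454.5986438823864, 196.89315322093736], [0.0, 0.0, 1.0]]
teal_tier call 0.92 [ 0.4615 -0.244   0.0049] [313.301  189.2979]
teal_tier call 0.66 [ 0.4161 -0.4245  0.0087] [371.5667 202.7218]
teal_tier call 0.94 [ 0.2783 -0.3004  0.0002] [332.9705 247.7835]
teal_tier call 0.73 [ 0.4659 -0.2495 -0.0013] [314.7093 188.0953]
teal_tier call 0.64 [ 0.4152 -0.4259  0.0019] [371.4354 203.2044]
yellow_tier call 0.95 [0.5668 0.0243 0.0096] [227.19   157.0329]
yellow_tier call 0.91 [0.5656 0.0285 0.0017] [225.9778 157.9131]
stand call 0.61 [0.5086 0.3154 0.0185] [133.003  176.2869]
stand call 0.85 [0.5102 0.3194 0.0002] [133.2034 176.6795]
side [0.0568 0.3981 0.7829] [ 0.1208 -0.3488  0.8758 -0.3109] [[409.6286462711839, 0.0, 252.80919391458536], [0.0, 409.6286462711839, 188.3092276893342], [0.0, 0.0, 1.0]]
teal_tier call 0.85 [ 0.4544 -0.2324  0.0087] [306.5525 156.9654]
teal_tier call 0.85 [ 0.2741 -0.2902  0.0127] [378.7801 180.2685]
teal_tier call 0.57 [ 0.4025 -0.4151  0.0073] 
[... 363 characters left out ...]
.83 [0.4964 0.3249 0.0174] [115.7149 290.9169]
stand call 0.16 [ 0.4539 -0.2355  0.007 ] [307.3879 156.8851]
stand call 0.96 [ 0.5093  0.3189 -0.0018] [116.8675 288.9617]
{'t': 0.7, 'joint_positions': array([ 1.2183,  0.5992, -0.0025,  1.5994,  0.0018,  0.9429, -0.0798]), 'joint_vel': array([-0.0003,  0.0002,  0.0002,  0.0005, -0.001 , -0.0005, -0.0003]), 'tau': array([ -0.0008, -76.4587,   1.4952, -25.2662,  -0.0526,   0.0105,
         0.    ]), 'position': array([ 0.1974, -0.6976,  0.2187]), 'orientation': array([ 0.    ,  0.9905,  0.1375, -0.    ]), 'ft_force': array([0.1998, 0.3477, 0.2321]), 'torque': array([ 0.0501, -0.0582,  0.0243]), 'finger_force': 0.0, 'width': 0.09305090062667748}
```

View pictures.

View pics/top0.png

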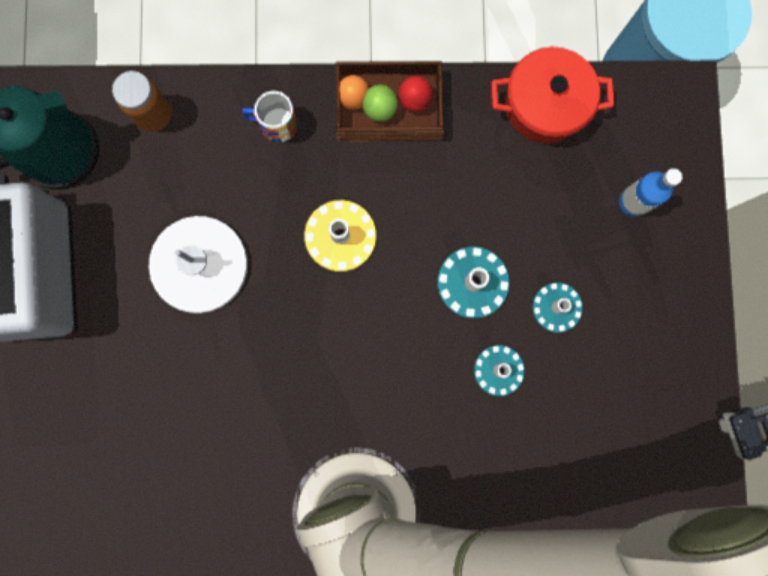

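View pics/side0.png

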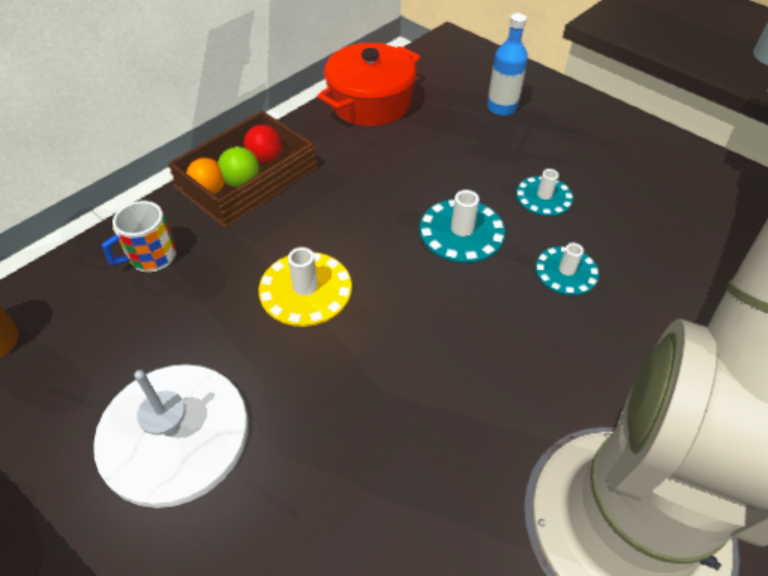

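Top picture (768×576 scale): three teal plates, the large one at (473,282), and small ones at (558,306) and (499,370). The yellow tier is at (340,235) and the stand at (198,264), with the rod tip near (180,253). The large teal plate looks the same size as the yellow one (72 px), so it matches 150 mm. The side picture has the large teal plate at (463,228) and the rod tip at (139,374).

```bash
cat >> h.py <<'E'
def circ(f,mask,z,near):
    n,l,s,c=cv2.connectedComponentsWithStats(mask.astype(np.uint8)); u=pix(f,near)
    k=min(range(1,n),key=lambda i:np.hypot(*(c[i]-u))+(1e3 if s[i][4]<80 else 0))
    cs,_=cv2.findContours((l==k).astype(np.uint8),cv2.RETR_EXTERNAL,cv2.CHAIN_APPROX_NONE)
    h=cv2.convexHull(max(cs,key=cv2.contourArea))[:,0]
    w=np.array([ray(f,*p,z)[:2] for p in h.astype(float)])
    (x,y),r=cv2.minEnclosingCircle((w*1000).astype(np.float32)); m=cv2.fitEllipse((w*1000).astype(np.float32))
    return (round(x),round(y),round(2*r)),np.round(m[0]),np.round(m[1])
def masks(f):
    H=cv2.cvtColor(f["pixels"],cv2.COLOR_RGB2HSV); 
    white=(H[...,1]<50)&(H[...,2]>170)
    teal=(abs(H[...,0].astype(int)-92)<12)&(H[...,1]>120)&(H[...,2]>60)
    return cv2.morphologyEx((teal|white).astype(np.uint8),cv2.MORPH_CLOSE,np.ones((3,3))),white
E
python3 - <<'E'
from h import *
np.set_printoptions(precision=4,suppress=True)
for c in("top","side"):
    f=grab_frame(c); t,w=masks(f)
    for n in([.466,-.249],[.41,-.425],[.28,-.3]): print(c,"teal",circ(f,t,.008,n+[.008]))
    print("stand",circ(f,w,.02,[.51,.319,.02]))
    if c=="top":
        print("tip",ray(f,179/1.5,252.5/1.5,.163)); a=f["pixels"][150:270,275:405]; b=f["pixels"][135:215,90:170]
    else: print("tip",ray(f,139.5/1.5,375/1.5,.163)); d=f["pixels"][235:315,70:150]
r=lambda i:cv2.resize(i,(390,360),interpolation=cv2.INTER_CUBIC)
save("crop1.png",np.vstack([np.hstack([r(a),r(b)])]))
E
```

```text
top teal ((466, -250, 150), array([ 466., -250.]), array([149., 150.]))
top teal ((411, -424, 104), array([ 411., -423.]), array([101., 103.]))
top teal ((282, -297, 103), array([ 283., -298.]), array([102., 102.]))
stand ((511, 320, 200), array([510., 320.]), array([198., 199.]))
tip [0.5093 0.3171 0.163 ]
side teal ((468, -258, 179), array([ 466., -255.]), array([148., 177.]))
side teal ((410, -431, 130), array([ 410., -427.]), array([101., 129.]))
side teal ((280, -300, 118), array([ 280., -298.]), array([101., 117.]))
stand ((505, 322, 206), array([506., 322.]), array([197., 204.]))
tip [0.5047 0.3217 0.163 ]
```

View pics/crop1.png

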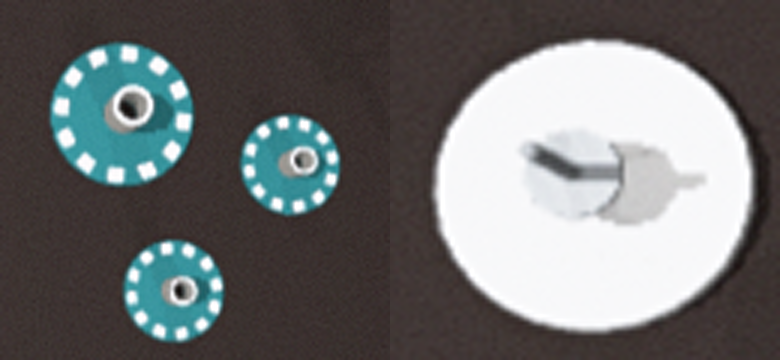

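Teal plate at world (0.466, -0.250) measures 150 mm; the two others measure 102 mm and are rejected. The crop confirms this. Stand axis is about (0.509, 0.319).

arm_command(
  deltas=[
    {"dx":0.4,"dy":-0.4,"claw":-1},
    {"dx":0.85,"dy":-0.8,"claw":-1},
    {"dx":0.85,"dy":-0.8,"claw":-1},
    {"dx":0.85,"dy":-0.8,"claw":-1},
    {"dx":0.85,"dy":-0.8,"claw":-1},
    {"dx":0.85,"dy":-0.8,"claw":-1},
    {"dx":0.85,"dy":-0.8,"claw":-1},
    {"dx":0.85,"dy":-0.8,"claw":-1},
    {"dx":0.85,"dy":-0.8,"claw":-1},
    {"dx":0.85,"dy":-0.8,"claw":-1},
    {"dx":0.85,"dy":-0.8,"claw":-1},
    {"dx":0.85,"dy":-0.8,"claw":-1},
  ],
  grip_force=25,
)

```text
invalid input at $.deltas[0]: expected keys dx, dy, dz, spin, claw
```

arm_command(
  deltas=[
    {"dx":0.4,"dy":-0.4,"dz":0,"spin":0,"claw":-1},
    {"dx":0.85,"dy":-0.8,"dz":0,"spin":0,"claw":-1},
    {"dx":0.85,"dy":-0.8,"dz":0,"spin":0,"claw":-1},
    {"dx":0.85,"dy":-0.8,"dz":0,"spin":0,"claw":-1},
    {"dx":0.85,"dy":-0.8,"dz":0,"spin":0,"claw":-1},
    {"dx":0.85,"dy":-0.8,"dz":0,"spin":0,"claw":-1},
    {"dx":0.85,"dy":-0.8,"dz":0,"spin":0,"claw":-1},
    {"dx":0.85,"dy":-0.8,"dz":0,"spin":0,"claw":-1},
    {"dx":0.85,"dy":-0.8,"dz":0,"spin":0,"claw":-1},
    {"dx":0.85,"dy":-0.8,"dz":0,"spin":0,"claw":-1},
    {"dx":0.85,"dy":-0.8,"dz":0,"spin":0,"claw":-1},
    {"dx":0.85,"dy":-0.8,"dz":0,"spin":0,"claw":-1},
  ],
  grip_force=25,
)

```text
t: 1.8
position: [0.4044, -0.3509, 0.2189]
orientation: [0.0, 0.991, 0.137, 0.0]
ft_force: [1.3, -0.4, 0.4]
width: 0.0932
finger_force: 0.0
```

arm_command(
  deltas=[
    {"dx":0.8,"dy":-0.75,"dz":0,"spin":0,"claw":-1},
    {"dx":0.8,"dy":-0.75,"dz":0,"spin":0,"claw":-1},
    {"dx":0.8,"dy":-0.75,"dz":0.2,"spin":0,"claw":-1},
    {"dx":0.5,"dy":-0.43,"dz":0.4,"spin":0,"claw":-1},
    {"dx":0,"dy":0,"dz":0.8,"spin":0,"claw":-1},
    {"dx":0,"dy":0,"dz":0.8,"spin":0,"claw":-1},
    {"dx":0,"dy":0,"dz":0.8,"spin":0,"claw":-1},
    {"dx":0,"dy":0,"dz":0.4,"spin":0,"claw":-1},
    {"dx":0,"dy":0,"dz":0,"spin":0,"claw":-1},
  ],
)

```text
t: 2.55
position: [0.4645, -0.2506, 0.1144]
orientation: [-0.001, 0.99, 0.138, -0.002]
ft_force: [-0.7, -0.3, -0.6]
width: 0.093
finger_force: 0.0
```

Run:
```python
from h import *
np.set_printoptions(precision=4,suppress=True)
f=grab_frame("side"); s=readout.sense(); print(s["position"],s["ft_force"],s["joint_positions"])
u=pix(f,[.466,-.25,.08]).astype(int); print(u, pix(f,s["position"]))
a=f["pixels"][max(u[1]-70,0):u[1]+60,u[0]-80:u[0]+80]; save("c2.png",cv2.resize(a,None,fx=4,fy=4,interpolation=cv2.INTER_CUBIC))
```

```text
[ 0.465  -0.251   0.1157] [ 0.3264 -0.2601  0.6697] [ 0.4208  0.5167 -0.0468  2.1367  0.0489  0.4915 -0.9579]
[310 131] [312.649  120.2918]
```

View pics/c2.png

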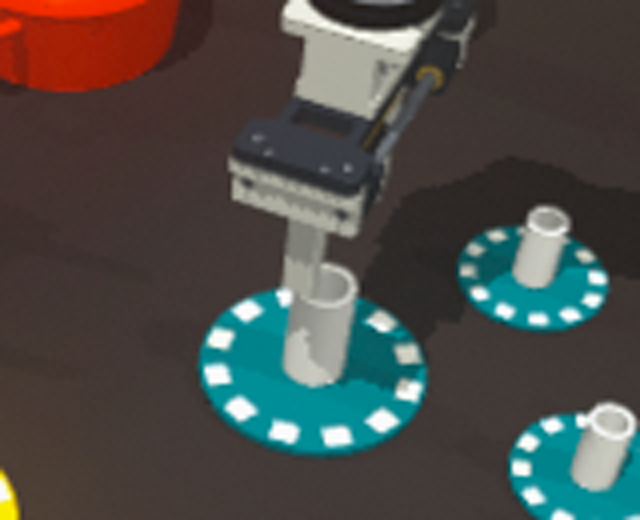

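The crop shows the gripper over the large teal plate. The near finger, at about (305,265), stands beside the sleeve rim at (328,285), so the fingers straddle it. Next: descend and grip.

arm_command(
  deltas=[
    {"dx":0,"dy":0,"dz":0.5,"spin":0,"claw":-1},
    {"dx":0,"dy":0,"dz":0.7,"spin":0,"claw":-1},
    {"dx":0,"dy":0,"dz":0.6,"spin":0,"claw":-1},
    {"dx":0,"dy":0,"dz":0.4,"spin":0,"claw":-1},
    {"dx":0,"dy":0,"dz":0,"spin":0,"claw":-1},
    {"dx":0,"dy":0,"dz":0,"spin":0,"claw":1},
    {"dx":0,"dy":0,"dz":0,"spin":0,"claw":1},
    {"dx":0,"dy":0,"dz":0,"spin":0,"claw":1},
    {"dx":0,"dy":0,"dz":0,"spin":0,"claw":1},
    {"dx":0,"dy":0,"dz":0,"spin":0,"claw":1},
    {"dx":0,"dy":0,"dz":0,"spin":0,"claw":1},
    {"dx":0,"dy":0,"dz":0,"spin":0,"claw":1},
  ],
  grip_force=30,
)

```text
t: 3.6
position: [0.4656, -0.2514, 0.0509]
orientation: [0.0, 0.991, 0.137, 0.0]
ft_force: [0.4, -0.7, 0.1]
width: 0.0511
finger_force: 0.0
```

arm_command(
  deltas=[
    {"dx":0,"dy":0,"dz":0,"spin":0,"claw":1},
    {"dx":0,"dy":0,"dz":0,"spin":0,"claw":1},
    {"dx":0,"dy":0,"dz":0,"spin":0,"claw":1},
    {"dx":0,"dy":0,"dz":0,"spin":0,"claw":1},
    {"dx":0,"dy":0,"dz":0,"spin":0,"claw":1},
  ],
)

```text
t: 4.02
position: [0.4654, -0.2512, 0.0506]
orientation: [-0.0, 0.991, 0.137, -0.0]
ft_force: [-1.3, 2.1, 3.1]
width: 0.0393
finger_force: 30.0
```

arm_command(
  deltas=[
    {"dx":0,"dy":0,"dz":-0.2,"spin":0,"claw":1},
    {"dx":0,"dy":0,"dz":-0.4,"spin":0,"claw":1},
    {"dx":0,"dy":0,"dz":-0.6,"spin":0,"claw":1},
    {"dx":0,"dy":0,"dz":-0.8,"spin":0,"claw":1},
    {"dx":0,"dy":0,"dz":-0.8,"spin":0,"claw":1},
    {"dx":0,"dy":0,"dz":-0.8,"spin":0,"claw":1},
    {"dx":0,"dy":0,"dz":-0.8,"spin":0,"claw":1},
    {"dx":0,"dy":0,"dz":-0.8,"spin":0,"claw":1},
    {"dx":0,"dy":0,"dz":-0.8,"spin":0,"claw":1},
    {"dx":0,"dy":0,"dz":-0.5,"spin":0,"claw":1},
    {"dx":0,"dy":0,"dz":-0.2,"spin":0,"claw":1},
    {"dx":0,"dy":0,"dz":0,"spin":0,"claw":1},
  ],
)

```text
t: 5.02
position: [0.4657, -0.2516, 0.2528]
orientation: [0.001, 0.991, 0.137, 0.001]
ft_force: [-0.2, -0.8, -4.1]
width: 0.0394
finger_force: 30.0
```

arm_command(
  deltas=[
    {"dx":0.1,"dy":-0.27,"dz":0,"spin":0,"claw":1},
    {"dx":0.2,"dy":-0.55,"dz":0,"spin":0,"claw":1},
    {"dx":0.3,"dy":-0.82,"dz":0,"spin":0,"claw":1},
    {"dx":0.3,"dy":-0.82,"dz":0,"spin":0,"claw":1},
    {"dx":0.3,"dy":-0.82,"dz":0,"spin":0,"claw":1},
    {"dx":0.3,"dy":-0.82,"dz":0,"spin":0,"claw":1},
    {"dx":0.3,"dy":-0.82,"dz":0,"spin":0,"claw":1},
    {"dx":0.3,"dy":-0.82,"dz":0,"spin":0,"claw":1},
    {"dx":0.3,"dy":-0.82,"dz":0,"spin":0,"claw":1},
    {"dx":0.3,"dy":-0.82,"dz":0,"spin":0,"claw":1},
    {"dx":0.3,"dy":-0.82,"dz":0,"spin":0,"claw":1},
    {"dx":0.3,"dy":-0.82,"dz":0,"spin":0,"claw":1},
  ],
)

```text
t: 6.02
position: [0.4858, 0.0378, 0.25]
orientation: [-0.0, 0.99, 0.138, -0.002]
ft_force: [0.4, -0.4, -4.8]
width: 0.0392
finger_force: 30.0
```

arm_command(
  deltas=[
    {"dx":0.3,"dy":-0.82,"dz":0,"spin":0,"claw":1},
    {"dx":0.3,"dy":-0.82,"dz":0,"spin":0,"claw":1},
    {"dx":0.3,"dy":-0.82,"dz":0,"spin":0,"claw":1},
    {"dx":0.3,"dy":-0.82,"dz":0,"spin":0,"claw":1},
    {"dx":0.3,"dy":-0.82,"dz":0,"spin":0,"claw":1},
    {"dx":0.3,"dy":-0.82,"dz":0,"spin":0,"claw":1},
    {"dx":0.3,"dy":-0.82,"dz":0,"spin":0,"claw":1},
    {"dx":0.3,"dy":-0.82,"dz":0,"spin":0,"claw":1},
    {"dx":0.3,"dy":-0.82,"dz":0,"spin":0,"claw":1},
    {"dx":0.3,"dy":-0.8,"dz":0,"spin":0,"claw":1},
    {"dx":0.2,"dy":-0.5,"dz":0,"spin":0,"claw":1},
    {"dx":0.07,"dy":-0.2,"dz":0,"spin":0,"claw":1},
  ],
)

```text
t: 7.02
position: [0.5077, 0.322, 0.2499]
orientation: [-0.0, 0.99, 0.139, -0.001]
ft_force: [0.7, 0.3, -4.2]
width: 0.0392
finger_force: 30.0
```

arm_command(
  deltas=[
    {"dx":0,"dy":0,"dz":0,"spin":0,"claw":1},
    {"dx":0,"dy":0,"dz":0,"spin":0,"claw":1},
    {"dx":0,"dy":0,"dz":0,"spin":0,"claw":1},
  ],
)

```text
t: 7.27
position: [0.509, 0.317, 0.2512]
orientation: [0.001, 0.991, 0.137, -0.0]
ft_force: [0.1, -0.9, -3.6]
width: 0.0393
finger_force: 30.0
```

Run:
```python
from h import *
np.set_printoptions(precision=4,suppress=True)
f=grab_frame("side"); s=readout.sense(); print(s["position"],s["orientation"],s["ft_force"],s["torque"],s["joint_positions"])
p=s["position"]; z=p[2]-.0506
t,w=masks(f); print(circ(f,t,z+.008,[p[0],p[1],z]), pix(f,[.509,.319,.165]))
for r in tip_of("teal_tier","side")+tip_of("stand","side"): print(r["p"],world(f,r["point"]))
g=grab_frame("top")
for r in tip_of("teal_tier","top")+tip_of("stand","top"): print(r["p"],world(g,r["point"]))
a=f["pixels"][130:370,0:260]; b=g["pixels"][60:300,40:240]
save("c3.png",np.hstack([cv2.resize(a,(416,384)),cv2.resize(b,(320,384))]))
```

```text
[0.5091 0.3171 0.2515] [ 0.0006  0.9906  0.1365 -0.0002] [ 0.1566 -0.5261 -4.2923] [-0.0165  0.0179  0.0066] [-0.5084  0.4204 -0.2027  1.8501  0.1075  0.8826 -2.0594]
((455, 328, 280), array([452., 329.]), array([169., 282.])) [ 92.6052 246.9686]
0.89 [ 0.2826 -0.3     0.0028]
0.85 [ 0.408  -0.428   0.0004]
0.73 [0.5078 0.322  0.2001]
0.95 [ 0.5117  0.3183 -0.0024]
0.79 [ 0.2825 -0.2991 -0.0027]
0.63 [0.5096 0.323  0.1988]
0.63 [ 0.4107 -0.4263  0.0003]
0.74 [0.5122 0.3189 0.0027]
```

View pics/c3.png

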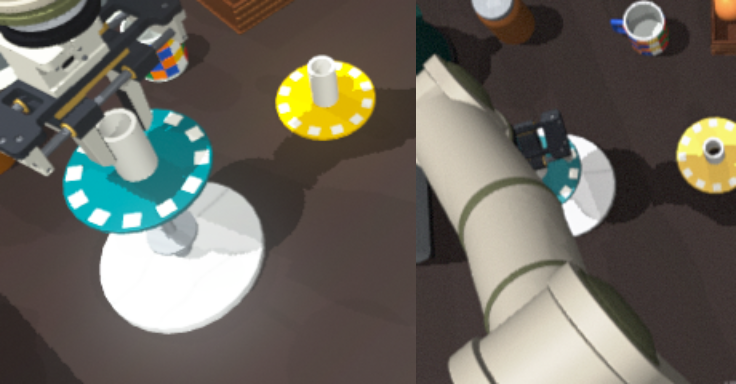

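Run:
```python
from h import *
f=grab_frame("side"); p=readout.sense()["position"]
H=cv2.cvtColor(f["pixels"],cv2.COLOR_RGB2HSV)
t=(abs(H[...,0].astype(int)-92)<12)&(H[...,1]>120)&(H[...,2]>60)
t=cv2.morphologyEx(t.astype(np.uint8),cv2.MORPH_CLOSE,np.ones((5,5)))
print(p,circ(f,t,p[2]-.0506+.008,[p[0],p[1],.205]))
print([world(f,r["point"]) for r in recognise("stand","side")])
```

```text
[0.50904929 0.31859118 0.25177451] ((506, 319, 151), array([506., 319.]), array([149., 151.]))
[array([0.48986018, 0.33453373, 0.0170611 ])]
```

Plate fits as a level 150 mm circle at (0.506, 0.319) from the side camera. The same camera put the rod at (0.505, 0.322) and the base at (0.506, 0.322), well inside the 9 mm clearance. The picture shows the plate at (138,168) over the shoulder (170,235), and the yellow tier untouched at (325,100). Next: nudge y slightly and lower.

arm_command(
  deltas=[
    {"dx":0,"dy":-0.06,"dz":0.1,"spin":0,"claw":1},
    {"dx":0,"dy":0,"dz":0.2,"spin":0,"claw":1},
    {"dx":0,"dy":0,"dz":0.2,"spin":0,"claw":1},
    {"dx":0,"dy":0,"dz":0.2,"spin":0,"claw":1},
    {"dx":0,"dy":0,"dz":0.2,"spin":0,"claw":1},
    {"dx":0,"dy":0,"dz":0.2,"spin":0,"claw":1},
    {"dx":0,"dy":0,"dz":0.2,"spin":0,"claw":1},
    {"dx":0,"dy":0,"dz":0.2,"spin":0,"claw":1},
    {"dx":0,"dy":0,"dz":0.2,"spin":0,"claw":1},
    {"dx":0,"dy":0,"dz":0.2,"spin":0,"claw":1},
    {"dx":0,"dy":0,"dz":0.1,"spin":0,"claw":1},
    {"dx":0,"dy":0,"dz":0,"spin":0,"claw":1},
  ],
)

```text
t: 8.67
position: [0.5081, 0.3205, 0.1907]
orientation: [0.0, 0.99, 0.138, -0.001]
ft_force: [0.3, 0.1, -4.0]
width: 0.0396
finger_force: 30.0
```

arm_command(
  deltas=[
    {"dx":0,"dy":0,"dz":0.2,"spin":0,"claw":1},
    {"dx":0,"dy":0,"dz":0.2,"spin":0,"claw":1},
    {"dx":0,"dy":0,"dz":0.2,"spin":0,"claw":1},
    {"dx":0,"dy":0,"dz":0.2,"spin":0,"claw":1},
    {"dx":0,"dy":0,"dz":0.2,"spin":0,"claw":1},
    {"dx":0,"dy":0,"dz":0.2,"spin":0,"claw":1},
    {"dx":0,"dy":0,"dz":0.2,"spin":0,"claw":1},
    {"dx":0,"dy":0,"dz":0.2,"spin":0,"claw":1},
    {"dx":0,"dy":0,"dz":0.2,"spin":0,"claw":1},
    {"dx":0,"dy":0,"dz":0.2,"spin":0,"claw":1},
    {"dx":0,"dy":0,"dz":0,"spin":0,"claw":1},
  ],
)

```text
t: 9.58
position: [0.5079, 0.3204, 0.1303]
orientation: [0.0, 0.991, 0.137, -0.001]
ft_force: [-0.7, -0.3, -3.8]
width: 0.0395
finger_force: 30.0
```

Run:
```python
from h import *
f=grab_frame("side"); s=readout.sense(); print(s["position"],s["ft_force"],s["torque"])
save("c4.png",cv2.resize(f["pixels"][160:370,0:240],None,fx=2.6,fy=2.6,interpolation=cv2.INTER_CUBIC))
```

```text
[0.50811233 0.32059276 0.13087149] [ 0.29794816 -0.27316993 -4.10118354] [ 0.0064295  -0.03179222 -0.00426864]
```

View pics/c4.png

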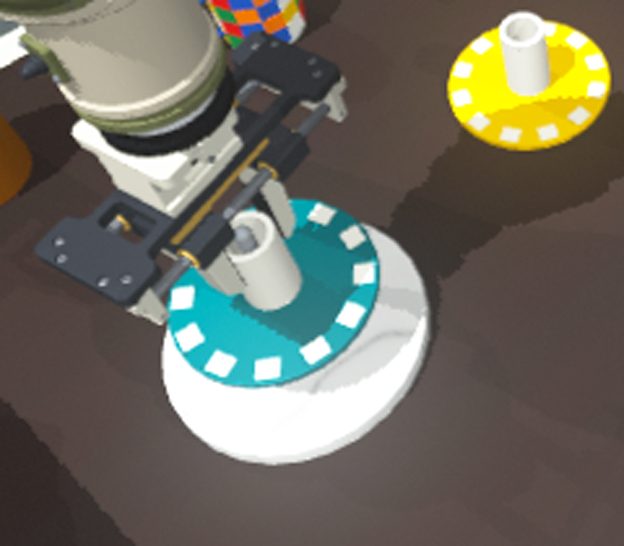

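The rod tip shows inside the sleeve at (245,238), the plate is level and the base stands. Next: creep down to contact.

arm_command(
  deltas=[
    {"dx":0,"dy":0,"dz":0.05,"spin":0,"claw":1},
    {"dx":0,"dy":0,"dz":0.05,"spin":0,"claw":1},
    {"dx":0,"dy":0,"dz":0.05,"spin":0,"claw":1},
    {"dx":0,"dy":0,"dz":0.05,"spin":0,"claw":1},
    {"dx":0,"dy":0,"dz":0.04,"spin":0,"claw":1},
    {"dx":0,"dy":0,"dz":0,"spin":0,"claw":1},
    {"dx":0,"dy":0,"dz":0,"spin":0,"claw":1},
  ],
)

```text
t: 10.22
position: [0.5084, 0.3208, 0.1244]
orientation: [0.0, 0.991, 0.137, -0.0]
ft_force: [0.6, 0.3, -4.2]
width: 0.0391
finger_force: 30.0
```

arm_command(
  deltas=[
    {"dx":0,"dy":0,"dz":0.03,"spin":0,"claw":1},
    {"dx":0,"dy":0,"dz":0.03,"spin":0,"claw":1},
    {"dx":0,"dy":0,"dz":0.02,"spin":0,"claw":1},
    {"dx":0,"dy":0,"dz":0.02,"spin":0,"claw":1},
    {"dx":0,"dy":0,"dz":0,"spin":0,"claw":1},
    {"dx":0,"dy":0,"dz":0,"spin":0,"claw":1},
  ],
)

```text
t: 10.72
position: [0.5084, 0.3208, 0.1214]
orientation: [0.0, 0.991, 0.137, -0.0]
ft_force: [0.3, 1.0, -4.0]
width: 0.0395
finger_force: 30.0
```

arm_command(
  deltas=[
    {"dx":0,"dy":0,"dz":0.02,"spin":0,"claw":1},
    {"dx":0,"dy":0,"dz":0.02,"spin":0,"claw":1},
    {"dx":0,"dy":0,"dz":0,"spin":0,"claw":1},
    {"dx":0,"dy":0,"dz":0,"spin":0,"claw":1},
  ],
)

```text
t: 11.05
position: [0.5085, 0.3208, 0.1206]
orientation: [-0.0, 0.991, 0.137, 0.0]
ft_force: [-2.2, -1.3, 4.3]
width: 0.0393
finger_force: 30.0
```

Contact: the vertical force went from −4 to +4 N at exactly the expected height (0.1206). Next: release, then withdraw straight up.

arm_command(
  deltas=[
    {"dx":0,"dy":0,"dz":0,"spin":0,"claw":1},
    {"dx":0,"dy":0,"dz":0,"spin":0,"claw":1},
    {"dx":0,"dy":0,"dz":0,"spin":0,"claw":-0.2},
    {"dx":0,"dy":0,"dz":0,"spin":0,"claw":-0.4},
    {"dx":0,"dy":0,"dz":0,"spin":0,"claw":-0.6},
    {"dx":0,"dy":0,"dz":0,"spin":0,"claw":-0.8},
    {"dx":0,"dy":0,"dz":0,"spin":0,"claw":-0.8},
    {"dx":0,"dy":0,"dz":0,"spin":0,"claw":-0.8},
    {"dx":0,"dy":0,"dz":0,"spin":0,"claw":-0.8},
    {"dx":0,"dy":0,"dz":0,"spin":0,"claw":-0.8},
  ],
  grip_force=5,
)

```text
t: 11.88
position: [0.5084, 0.3208, 0.1202]
orientation: [-0.0, 0.991, 0.137, -0.0]
ft_force: [0.5, -0.1, -0.2]
width: 0.083
finger_force: 0.0
```

arm_command(
  deltas=[
    {"dx":0,"dy":0,"dz":-0.2,"spin":0,"claw":-0.8},
    {"dx":0,"dy":0,"dz":-0.4,"spin":0,"claw":-0.8},
    {"dx":0,"dy":0,"dz":-0.6,"spin":0,"claw":-0.8},
    {"dx":0,"dy":0,"dz":-0.8,"spin":0,"claw":-0.8},
    {"dx":0,"dy":0,"dz":-0.8,"spin":0,"claw":-0.8},
    {"dx":0,"dy":0,"dz":-0.8,"spin":0,"claw":-0.8},
    {"dx":0,"dy":0,"dz":-0.8,"spin":0,"claw":-0.8},
    {"dx":0,"dy":0,"dz":-0.6,"spin":0,"claw":-0.8},
    {"dx":0,"dy":0,"dz":-0.3,"spin":0,"claw":-0.8},
    {"dx":0,"dy":0,"dz":0,"spin":0,"claw":-0.8},
    {"dx":0,"dy":0,"dz":0,"spin":0,"claw":-0.8},
  ],
)

```text
t: 12.8
position: [0.5083, 0.3207, 0.2794]
orientation: [-0.0, 0.991, 0.137, 0.0]
ft_force: [0.0, 0.7, -0.1]
width: 0.0841
finger_force: 0.0
```

Run:
```python
from h import *
f=grab_frame("side"); s=readout.sense(); print(s["t"],s["position"],s["ft_force"])
H=cv2.cvtColor(f["pixels"],cv2.COLOR_RGB2HSV)
t=(abs(H[...,0].astype(int)-92)<12)&(H[...,1]>120)&(H[...,2]>60)
t=cv2.morphologyEx(t.astype(np.uint8),cv2.MORPH_CLOSE,np.ones((5,5)))
for z in(.074,.078,.082): print(z,circ(f,t,z,[.508,.32,z]))
save("c5.png",cv2.resize(f["pixels"][160:370,0:240],None,fx=2.6,fy=2.6,interpolation=cv2.INTER_CUBIC))
```

```text
12.85 [0.50801689 0.3204196  0.27856387] [ 0.4202761   0.41145691 -0.44782329]
0.074 ((509, 321, 151), array([509., 321.]), array([148., 151.]))
0.078 ((506, 321, 150), array([507., 321.]), array([147., 151.]))
0.082 ((504, 322, 150), array([504., 322.]), array([146., 150.]))
```

View pics/c5.png

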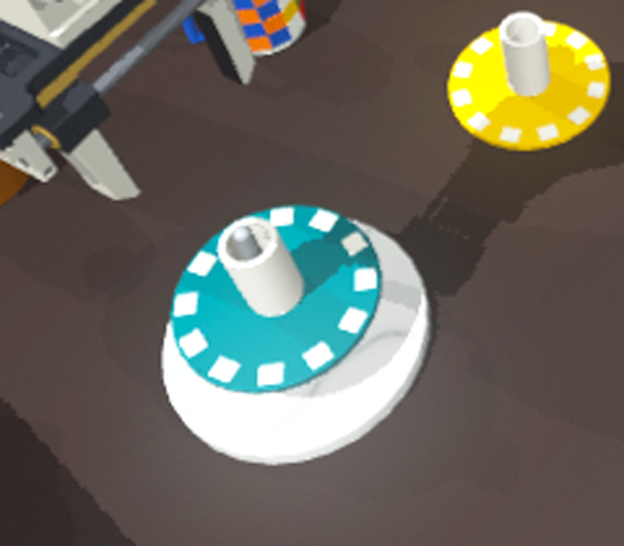

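The teal tier sits level on the shoulder with the rod standing out of the sleeve at (243,240). The stand is upright, the yellow tier is unmoved at (528,85) and the gripper is clear.

```bash
python3 -c "
from plant import env
print(env.finish_job())"
```

```text
the job is handed in; nothing more can be done
None
```

The 150 mm teal tier is on the stand, lowered level over the rod and set gently on the steel shoulder before release; the stand is still upright, the yellow tier is unmoved, and the job was handed in at about 13 s.

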